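# Close, switch on and calibrate the label printer

## Task

The bin-label printer has just been loaded with a new roll: push its cover down until it is fully shut, then switch the printer on by pressing the raised end of the rocker switch right down, then press the wide feed key all the way in, hold it there for two seconds so that the printer measures the labels, and let it go. Do it in that order, only pressing and pushing: do not open the cover further, leave the two small round keys alone, and leave everything else on the bench where it is.

Things in the scene. Friction and masses are not known exactly. Their poses are not given: they have to be found in the camera images.
- printer: Grey desktop label printer, fixed, 240 deep (x) x 250 wide (y) x 150 high. Origin: centre of its underside, on the bench; x from its front (robot side) to its back, y to its left. Left 160 mm: label bay under the cover. Right 90 mm: column, flat top at z 150 with, front to back on the line y -80: wide feed key (x -92), two small round keys (x -47), flat display, rocker switch (x 70).
- cover (a joint): Angle of the cover in rad: 0 fully shut, grows as it opens upward (limit 1.3). It starts ajar at 0.3 to 0.65, with its front edge, on the robot's side, raised. The hinge is stiff: the cover stays where it is left; some 2 to 6 N pressed down near its front edge shut it. It has no latch, just a stop at 0.
- cover_hinge (a point): Middle of the cover's hinge line, at the back of the printer, fixed on the printer at x 112, y 45, z 146 mm of its frame. The hinge line runs along the printer's y.
- cover_front (a point): Middle of the cover's front edge, on its top face; moves with the cover. The cover is a flat panel 160 mm wide, 4 mm thick, with a window, 227 mm from hinge to front edge, skirts 46 mm deep below its front and sides. Shut, its top is level with the column's top, 150 mm above the bench; the panel's underside passes through the hinge line.
- rocker (a joint): Angle of the rocker switch in rad: 0 off (its start), 0.40 on (its stop). It stays where it is left; 3 to 5 N pressed down at its raised end tip it.
- rocker_pivot (a point): Pivot line of the rocker (along the printer's y), 4 mm above the column's top. The black switch is 30 mm long (printer's x) and 22 mm wide: two flat halves of 15 mm that meet at the pivot, dished by 0.40 rad. Off: far half level, near half (robot side) raised. On: near half level at the pivot's height, far half raised, so keep the fingertips in front of the pivot, not beyond it.
- rocker_near_end (a point): Middle of the top edge of the rocker's near end, the raised one to be pressed; moves with the rocker: 9.8 mm above the column's top when off, 4 mm when on. The column's top is flat and free for 30 mm in front of it.
- feed_key (a joint): How far the feed key is pressed, in m: 0 released, 0.005 fully in. Spring key: 1.5 N to start, 5 N fully in; it comes back when let go.
- feed_key_top (a point): Centre of the feed key's top face; the key is a flat rectangle, 38 mm across (printer's y) x 24 mm deep (printer's x), its top 8 mm above the column's top when released and 3 mm when fully in. Pressed straight down.
- round_key_left (a joint): How far the left one of the two small round keys is pressed, in m (0 released, 0.003 fully in, 3 N). Not to be pressed.
- round_key_right (a joint): The same for the right one of the two.
- round_key_left_top (a point): Centre of the top of the left small round key, 16 mm across, 5 mm above the column's top, 45 mm behind the feed key and 18 mm to the left of its middle.
- round_key_right_top (a point): The same for the right one, 18 mm to the right of the feed key's middle.
- hub_large: Loose cast coupling hub with three jaws up, 72 mm across, 56 mm high, standing in front of the printer; origin: centre of its underside. To be left alone.
- hub_small: Loose cast coupling hub with three jaws up, 56 mm across, 46 mm high, to the right of the printer; origin: centre of its underside. To be left alone.
- spider: Loose black rubber coupling star, 55 mm across, 14 mm thick, flat in front of the printer; origin: centre of its underside. To be left alone.
- spare_roll: Spare roll of labels, white, 100 mm across, 100 mm high, standing on end to the left of the printer; origin: centre of its underside. To be left alone.
- empty_core: Empty cardboard core, a tube 40 mm across, 100 mm high, standing on end at the left; origin: centre of its underside. To be left alone.
- scanner: Hand scanner lying on its side at the right: head 95 x 62 x 40 mm, handle 110 mm long; origin: bench level under the rear of the head. To be left alone.
- small_bin: Blue stacking bin with white bushes, 150 x 100 x 75 mm, at the right; origin: centre of its underside. To be left alone.

How it is judged:
By the outcome, as a careful person would: the job done as asked, in the order asked, and still so for the second after the job is handed in, with the robot touching nothing.
It also fails if it takes over 48 s, if anything falls off the work surface, if the arm or the gripper's body presses on something with over 40 N, if the wrist force passes 120 N, or if a joint passes its speed limit or range.

## Robot

A 7-joint arm with a two-finger parallel gripper is mounted at the origin on the work surface. World frame = base frame: x ahead of the robot, y to its left, z up, the work surface at z = 0. Lengths are in m, angles in rad, forces in N, time in s.
With the tool pointing down it reaches from about 0.425 to 0.875 m from the base axis. Payload 4.7 kg.
Tool frame: the origin (TCP) lies between the finger pads; the fingertips stand 11 mm ahead of it and the grasp point (between the pads) lies 8 mm behind it (env.finger_overhang is the distance from the TCP to the fingertips, in m); z points along the fingers, y is the direction in which the jaws open and shut (so a half turn about z gives the same grasp; the last joint's range is limited). The gripper opens to 85 mm and grips with 20 to 120 N. Pads are 22 mm wide; open, the fingers measure 114 mm over their backs; the gripper's body (76 mm by 85 mm) begins 54 mm behind the grasp point. The pads swing forward as they close: fully open they stand 13 mm farther back than shut.
Start: joints at [1.288, 0.321, -0.07, 1.45, 0.023, 1.371, -0.057], TCP at [0.19, -0.622, 0.242] pointing down, gripper open.
Joint ranges: [-2.86, 2.86], [-0.3, 2.09], [-1.38, 1.24], [0.06, 2.45], [-1.56, 4.7], [0.09, 2.05], [-2.69, 2.69]. Speed limits (rad/s): [2.57, 2.57, 3.14, 3.14, 3.14, 3.14, 3.14].

## Interface

Orientations are given as a unit quaternion [w, x, y, z].
In Python, from plant import readout, vision, workorder, env gives the robot as it stands.
- The arm moves only by the tool step_arm, never from a script. Its argument "moves" is a list that holds one entry, the list of rows, each a list of 4 numbers: the shift along the tool's x, y, z in mm, then the turn about the tool's z in degrees. A call has 1 to 12 rows; each row shifts and turns the commanded pose from where the row before left it, along the tool's axes as they then stand; what a row does not reach is not made up. A row lasts 1/8 s, in which the tool goes at most 62.5 mm and 10.7 degrees, less where a joint would pass 70% of its speed; a pose out of reach is approached as far as the arm can. A call with a gripper value outside its range is refused whole. "jaw" is the finger opening in mm, from 0 to 85.4, set as the call begins (left out, the last holds). The fingers move at their own pace and stop on an object; "grip_force" is the grip in N (left out, the last holds). Time passes only in rows, so rows that do not move let the fingers close. It gives the time, the measured TCP pose, the force and the opening at its end, in the units of the state.
- readout.get_obs(): the state, without advancing time (a new reading comes with each control period).
- vision.read_camera(name): name is "side" or "top"; returns the picture (480x640x3 uint8, red, green, blue); there is no depth.
- vision.get_calibration(name): a dict with "fx", "fy", "cx", "cy" (pixels), "k1" (the pictures are not rectified: a ray, as slopes to the right and down, at radius r is drawn at 1 + k1 r^2 times it, then the intrinsics apply), "xyz" and "orientation" of the camera in the world. Camera axes: x right, y down, z forward; pixel columns grow to the right and rows downward; lengths in m; the calibration is good to about 2 mm. A picture is of the moment at which its call begins. get_calibration takes no time and is no camera call.
- workorder.sign_off(): hands the job in, once; it reports no verdict.
The state is a dict: "clock": time; "joint_pos": joint angles; "qvel": joint speeds; "tau": joint torques, N m; "tool_pos": TCP position; "orientation": TCP orientation; "wrist_force": force on the tool from outside, world axes, zero at the start; "wrist_torque": the same for the moment, N m; "gripper_width": finger opening in m.
Only numpy, scipy, OpenCV 4.12 (cv2) and the standard library are available. Lean on these libraries where they do the work, as an engineer would, in place of code of your own. Each camera call takes 0.05 s, during which the arm holds its last target. There are 200 camera calls.

## Working session

There is one attempt and no reset: what is moved stays moved. The work goes in short steps, Python scripts to look and compute and a tool call to move; the robot and the scene stay as the last step left them, time stands still between calls to the robot, and variables do not carry over. Pictures are saved under pics/ and viewed, on a budget of 10 in all, crops included, one or two more only if the job needs it, and the job is handed in when it is done.

Besides the shell and the picture viewer there is one more tool, called after "Request:" as a command line: name --argument value ..., lists and objects as JSON in quotes. step_arm: Moves the arm, as the interface text tells. Its arguments: {"type":"object","properties":{"moves":{"type":"array"},"jaw":{"type":"number"},"grip_force":{"type":"number"}},"required":["moves"]}

```bash
mkdir -p pics; cat > h.py <<'E'
import numpy as np, cv2
from scipy.spatial.transform import Rotation as R
from plant import readout, vision, workorder, env
def rot(q): return R.from_quat([q[1],q[2],q[3],q[0]]).as_matrix()
def ray(name,u,v):
    c=vision.get_calibration(name)
    K=np.array([[c['fx'],0,c['cx']],[0,c['fy'],c['cy']],[0,0,1.]])
    p=cv2.undistortPoints(np.array([[[u,v]]],float),K,np.array([c['k1'],0,0,0.]))[0,0]
    return np.array(c['xyz']),rot(c['orientation'])@np.array([p[0],p[1],1.])
def onz(name,u,v,z):
    o,d=ray(name,u,v); return o+d*(z-o[2])/d[2]
def proj(name,P):
    c=vision.get_calibration(name)
    K=np.array([[c['fx'],0,c['cx']],[0,c['fy'],c['cy']],[0,0,1.]])
    Rm=rot(c['orientation']).T
    return cv2.projectPoints(np.array(P,float).reshape(-1,3),cv2.Rodrigues(Rm)[0],-Rm@np.array(c['xyz']),K,np.array([c['k1'],0,0,0.]))[0][:,0]
def snap(name,fn):
    im=vision.read_camera(name)[:,:,::-1].copy(); cv2.imwrite(fn,im); return im
E
python3 - <<'E'
from h import *
for n in ('top','side'):
    snap(n,f'pics/{n}0.png'); print(vision.get_calibration(n))
print(readout.get_obs())
E
```

```text
{'fx': 499.0050089821958, 'fy': 499.0050089821958, 'cx': 318.45422436821553, 'cy': 248.54877312346872, 'k1': -0.022266115641339113, 'xyz': array([0.33066655, 0.00244975, 1.25600926]), 'orientation': array([ 0.05415818, -0.6977091 ,  0.71272057, -0.04794048])}
{'fx': 465.30486500057026, 'fy': 465.30486500057026, 'cx': 317.9018460033859, 'cy': 236.23291653955494, 'k1': -0.09080910265022002, 'xyz': array([0.11889645, 0.90912077, 0.72174874]), 'orientation': array([ 0.09849096, -0.16797736,  0.85790338, -0.47548389])}
{'clock': 0.1, 'joint_pos': array([ 1.28806949,  0.32176585, -0.07006003,  1.45156775,  0.02264215,
        1.37078315, -0.05688943]), 'qvel': array([-0.00073951, -0.00202097, -0.00213227, -0.00322721,  0.00041124,
       -0.00046404, -0.00126492]), 'tau': array([ 1.58349400e-05, -4.94875824e+01, -3.83910388e-01, -3.15211129e+01,
        1.31183752e-02,  7.32974469e-03,  1.93895609e-06]), 'tool_pos': array([ 0.18990863, -0.6211555 ,  0.24131424]), 'orientation': array([-8.46242867e-04,  9.89004801e-01,  1.47880858e-01, -1.98290214e-04]), 'wrist_force': array([-1.0794161 ,  0.08184875, -1.16923077]), 'wrist_torque': array([0.00981486, 0.00634145, 0.01285996]), 'gripper_width': 0.08551246651696028}
```

View pics/top0.png

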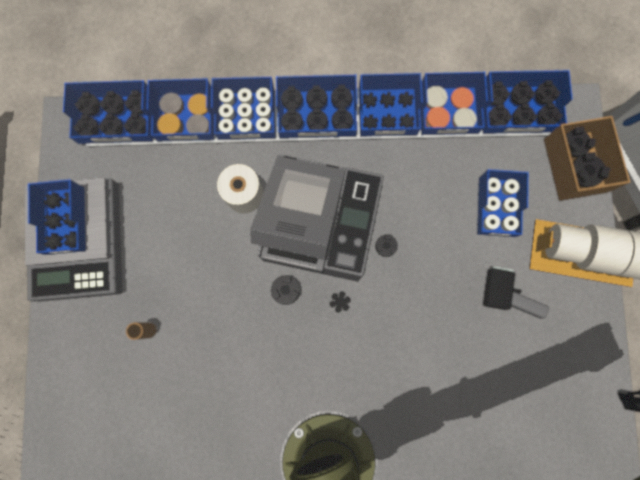

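View pics/side0.png

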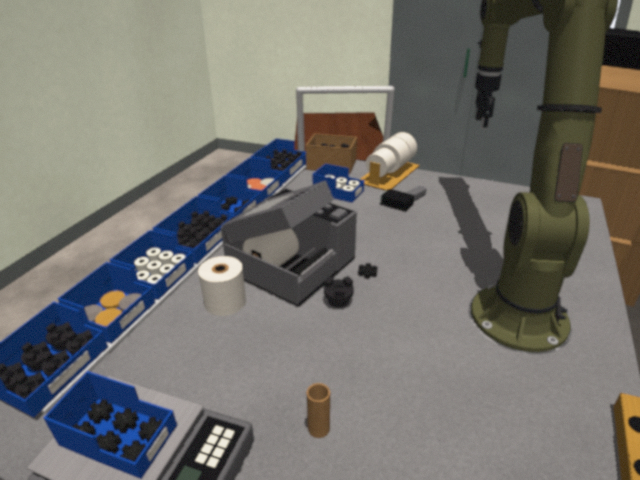

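The top view shows the printer at about (315,215), yawed slightly, with its column on the right: rocker near (360,190), feed key near (346,260). The side view shows the cover ajar, its front edge near (325,190). I'll zoom in on both.

```bash
python3 - <<'E'
import cv2,numpy as np
a=cv2.imread('pics/top0.png')[145:290,235:410]
b=cv2.imread('pics/side0.png')[165:315,205:375]
a=cv2.resize(a,None,fx=4.5,fy=4.1,interpolation=cv2.INTER_CUBIC) if 0 else cv2.resize(a,None,fx=4,fy=4,interpolation=cv2.INTER_CUBIC)
b=cv2.resize(b,None,fx=4,fy=4,interpolation=cv2.INTER_CUBIC)
cv2.imwrite('pics/ta.png',cv2.convertScaleAbs(a,alpha=1.6)); cv2.imwrite('pics/sa.png',cv2.convertScaleAbs(b,alpha=1.6))
E
```

```text
(no output)
```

View pics/ta.png

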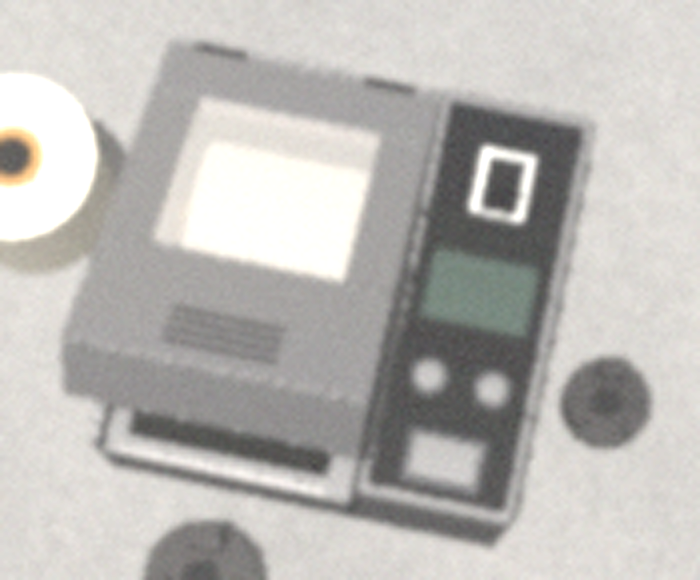

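View pics/sa.png

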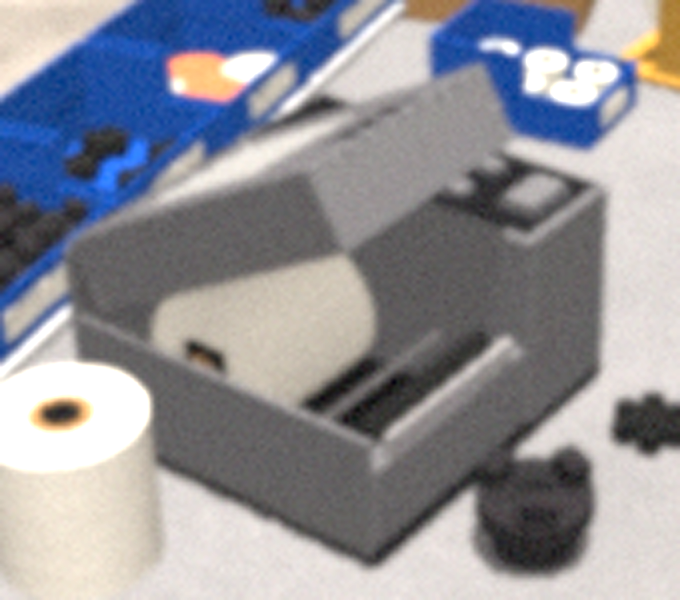

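The top crop shows the feed key at crop (444,459), the round keys at (430,376) and (492,390), the display at (482,291) and the rocker frame at (503,185). In the side crop the cover's front top corners are at (305,172) and (485,65), matching (65,345) and (370,400) in the top crop.

```bash
python3 - <<'E'
from h import *
from scipy.optimize import least_squares
T=lambda u,v:((u+.5)/4-.5+235,(v+.5)/4-.5+145)
S=lambda u,v:((u+.5)/4-.5+205,(v+.5)/4-.5+165)
# refine top blobs in the 4x crop
im=cv2.imread('pics/ta.png').astype(int)
g=im.mean(2); 
def cen(box,m):
    x0,y0,x1,y1=box; s=m[y0:y1,x0:x1].astype(np.uint8); n,l,st,c=cv2.connectedComponentsWithStats(s); k=1+np.argmax(st[1:,4]); print(box,st[k],c[k]+[x0,y0]); return c[k]+[x0,y0]
b=(g>130)
feed=cen((390,415,500,492),b); kl=cen((405,350,455,405),b); kr=cen((468,362,518,418),b)
rk=cen((455,130,550,240),g>150)
gr=cen((405,235,560,345),(im[:,:,1]-im[:,:,2]>18))
obs=[(feed,(-92,-80,158)),(kl,(-47,-62,155)),(kr,(-47,-98,155)),(rk,(70,-80,152))]
# ray onto planes -> 2D rigid fit
W=[];L=[]
for p,l in obs: W.append(onz('top',*T(*p),l[2]/1e3)[:2]); L.append(np.array(l[:2])/1e3)
for p,l in [((593,120),(120,-125,150)),((508,515),(-120,-125,150)),((172,42),(118,125,150))]:
    print('corner',l,onz('top',*T(*p),.15)[:2])
W=np.array(W);L=np.array(L)
f=lambda q:(L@np.array([[np.cos(q[2]),np.sin(q[2])],[-np.sin(q[2]),np.cos(q[2])]])+q[:2]-W).ravel()
r=least_squares(f,[.6,0,0]); q=r.x; print('pose',q,np.degrees(q[2]),(r.fun*1e3).round(1))
Rz=np.array([[np.cos(q[2]),-np.sin(q[2]),0],[np.sin(q[2]),np.cos(q[2]),0],[0,0,1]])
w=lambda x,y,z:Rz@np.array([x,y,z])/1e3+[q[0],q[1],0]
# side cross-check
print('side-predicted feed/keys crop px',[(proj('side',w(*l))[0]-[205,165])*4 for l in [(-92,-80,158),(-47,-62,155),(-47,-98,155),(-120,-125,150),(-120,125,0)]])
def tri(a,b):
    o1,d1=ray('top',*T(*a));o2,d2=ray('side',*S(*b))
    s=np.linalg.lstsq(np.c_[d1,-d2],o2-o1,rcond=None)[0]; A=o1+s[0]*d1;B=o2+s[1]*d2
    return (A+B)/2,np.linalg.norm(A-B)
for a,b in [((65,345),(305,172)),((370,402),(485,65))]:
    p,e=tri(a,b); l=Rz.T@(p-[q[0],q[1],0]); print('cover corner',p,'gap',e,'local mm',(l*1e3).round(1),'ang',np.arctan2(l[2]-.148,.112-l[0]))
for n,l in dict(feed=(-92,-80,158),rock_near=(55,-80,160),pivot=(70,-80,154),hinge=(112,45,146),shutfront=(-115,45,150)).items(): print(n,w(*l).round(4))
E
```

```text
(390, 415, 500, 492) [  13   15   82   62 3842] [443.47865695 460.508329  ]
(405, 350, 455, 405) [  7   9  35  35 936] [428.88354701 375.48717949]
(468, 362, 518, 418) [  7  10  34  36 960] [491.81041667 389.3       ]
(455, 130, 550, 240) [  12   14   71   81 2879] [502.37026745 182.82841264]
(405, 235, 560, 345) [111  46   8   8  34] [518.79411765 284.79411765]
corner (120, -125, 150) [ 0.65936007 -0.14034244]
corner (-120, -125, 150) [ 0.43386987 -0.08423571]
corner (118, 125, 150) [0.71152897 0.10023218]
pose [ 0.57283628  0.0071425  -0.23607453] -13.526074092864818 [ 0.5 -0.2  0.1  0.1  0.3 -0.  -0.9  0.1]
side-predicted feed/keys crop px [array([534.22930818, 189.52722407]), array([458.94410771, 185.15718911]), array([491.62891048, 163.06185693]), array([610.03619606, 184.74469783]), array([375.49034034, 577.18043824])]
cover corner [0.51836228 0.14764619 0.25909401] gap 0.006711047806756968 local mm [-85.8 123.9 259.1] ang 0.5116878001624423
cover corner [ 0.48238547 -0.00791897  0.25940389] gap 1.631368554073461e-05 local mm [-84.4 -35.8 259.4] ang 0.5159327512456977
feed [ 0.4647 -0.0491  0.158 ]
rock_near [ 0.6076 -0.0835  0.16  ]
pivot [ 0.6222 -0.087   0.154 ]
hinge [0.6923 0.0247 0.146 ]
shutfront [0.4716 0.0778 0.15  ]
```

The four-point fit puts the printer at (0.573, 0.007) with yaw −13.5°, residuals under 1 mm. The side view agrees: the feed key's predicted crop position is within about 4 px. The cover is at about 0.51 rad with its front edge at z ≈ 0.259. After a 30.5° turn, tool x lies along printer x and tool y along printer −y.

Request:
step_arm --moves '[[[0, 0, -30, 10.2], [0, 0, -30, 10.2], [0, 0, -30, 10.1], [15, -55, 0, 0], [15, -55, 0, 0], [15, -55, 0, 0], [15, -55, 0, 0], [15, -55, 0, 0], [15, -55, 0, 0], [15, -55, 0, 0], [15, -55, 0, 0], [15, -55, 0, 0]]]' --jaw 0 --grip_force 20

```text
clock: 1.6
tool_pos: [0.4373, -0.17, 0.3321]
orientation: [0.0, 0.993, -0.118, -0.0]
wrist_force: [0.4, -0.3, -0.1]
gripper_width: 0.0003
```

```bash
cat >> h.py <<'E'
Q=np.array([.57284,.00714,-.23607])
def loc():
    o=readout.get_obs(); c,s=np.cos(Q[2]),np.sin(Q[2]); d=o['tool_pos'][:2]-Q[:2]
    M=rot(o['orientation'])
    print('t',round(o['clock'],2),'local mm',np.round([1e3*(c*d[0]+s*d[1]),1e3*(-s*d[0]+c*d[1]),1e3*o['tool_pos'][2]],1),'yaw rel',np.round(np.degrees(np.arctan2(M[1,0],M[0,0])-Q[2]),2),'zax',M[:,2].round(3),'F',o['wrist_force'].round(2),'w',o['gripper_width'],'j',o['joint_pos'].round(2))
E
python3 -c "
from h import *
loc(); print(env.finger_overhang)"
```

```text
t 1.6 local mm [ -90.4 -203.9  332.1] yaw rel 0.02 zax [-0. -0. -1.] F [ 0.43 -0.32 -0.13] w 0.0003430664094923187 j [ 0.79 -0.09 -0.44  1.72 -0.04  1.5  -1.45]
0.011
```

Request:
step_arm --moves '[[[4, -50, 0, 0], [4, -50, 0, 0], [4, -50, 0, 0], [5, -50, 0, 0], [5, -49, 0, 0], [0, 0, 0, 0], [0, 0, 20, 0], [0, 0, 20, 0], [0, 0, 10, 0], [0, 0, 0, 0]]]'

```text
clock: 2.85
tool_pos: [0.5159, 0.0645, 0.2817]
orientation: [0.0, 0.993, -0.118, -0.001]
wrist_force: [0.0, 0.1, -0.4]
gripper_width: 0.0
```

```bash
python3 -c "
from h import *
loc()"
```

```text
t 2.85 local mm [-68.7  42.4 281.7] yaw rel -0.02 zax [-0.001 -0.    -1.   ] F [ 0.03  0.13 -0.41] w 1.5119108643215166e-05 j [ 0.54  0.07 -0.74  1.69  0.05  1.41 -2.02]
```

Request:
step_arm --moves '[[[-1, 0, 10, 0], [-1, 0, 10, 0], [-1, 0, 10, 0], [-1, 0, 10, 0], [-2, 0, 10, 0], [-2, 0, 10, 0], [-2, 0, 10, 0], [-2, 0, 10, 0], [-2, 0, 10, 0], [-2, 0, 10, 0], [0, 0, 8, 0], [0, 0, 0, 0]]]'

```text
clock: 4.35
tool_pos: [0.5003, 0.0688, 0.1734]
orientation: [0.0, 0.993, -0.117, -0.001]
wrist_force: [0.6, -0.3, 0.3]
gripper_width: 0.0001
```

Request:
step_arm --moves '[[[0, 0, 3, 0], [0, 0, 3, 0], [0, 0, 2, 0], [0, 0, 2, 0], [0, 0, 1, 0], [0, 0, 0, 0]]]'

```text
clock: 5.1
tool_pos: [0.5009, 0.0689, 0.1632]
orientation: [0.0, 0.993, -0.117, 0.0]
wrist_force: [-0.2, 0.5, 1.0]
gripper_width: -0.0001
```

```bash
python3 -c "
from h import *
loc()"
```

```text
t 5.1 local mm [-84.4  43.3 163.2] yaw rel 0.03 zax [ 0. -0. -1.] F [-0.15  0.5   0.95] w -9.985207185883203e-05 j [ 0.52  0.12 -0.75  1.88  0.09  1.17 -2.07]
```

Request:
step_arm --moves '[[[0, 0, 1, 0], [0, 0, 1, 0], [0, 0, 1, 0], [0, 0, 0, 0]]]'

```text
clock: 5.6
tool_pos: [0.501, 0.0689, 0.1611]
orientation: [0.0, 0.993, -0.117, 0.0]
wrist_force: [-2.9, -0.1, 7.5]
gripper_width: 0.0001
```

```bash
python3 - <<'E'
from h import *
loc()
b=snap('side','pics/s1.png')[165:315,205:375]
cv2.imwrite('pics/s1a.png',cv2.convertScaleAbs(cv2.resize(b,None,fx=4,fy=4,interpolation=cv2.INTER_CUBIC),alpha=1.6))
E
```

```text
t 5.6 local mm [-84.3  43.3 161.1] yaw rel 0.03 zax [ 0.    -0.001 -1.   ] F [-2.92 -0.09  7.53] w 6.20595689646147e-05 j [ 0.52  0.13 -0.75  1.89  0.09  1.16 -2.07]
```

View pics/s1a.png

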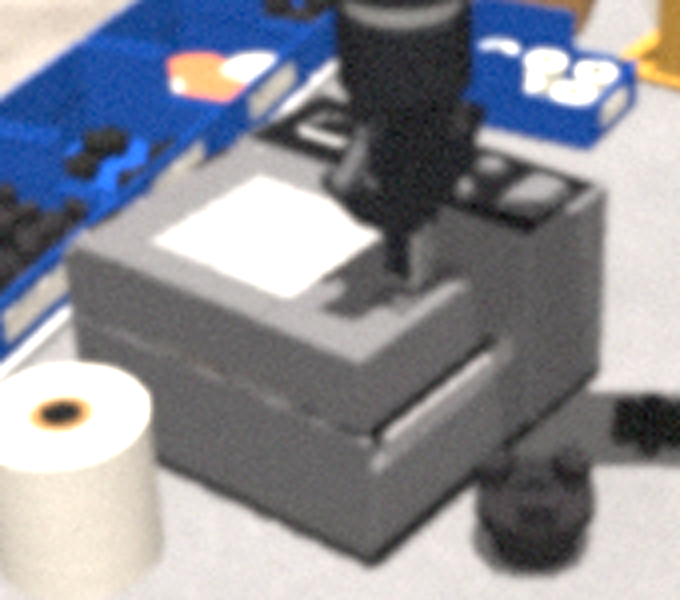

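The cover looks almost or fully shut: front top corner at crop (365,355), with a thin dark line under the skirt. I'll press on to feel a clear stop.

Request:
step_arm --moves '[[[0, 0, 1, 0], [0, 0, 1, 0], [0, 0, 0, 0], [0, 0, 0, 0]]]'

```text
clock: 6.15
tool_pos: [0.501, 0.0689, 0.161]
orientation: [0.001, 0.993, -0.118, 0.0]
wrist_force: [-7.1, -1.4, 19.1]
gripper_width: 0.0
```

Request:
step_arm --moves '[[[0, 0, 1, 0], [0, 0, 1, 0], [0, 0, 0, 0], [0, 0, 0, 0]]]'

```text
clock: 6.65
tool_pos: [0.5011, 0.069, 0.1608]
orientation: [0.001, 0.993, -0.118, 0.0]
wrist_force: [-12.8, -1.7, 31.4]
gripper_width: -0.0002
```

The cover is on a hard stop, with the tip at z ≈ 0.150 and the force rising without motion. Next is the rocker: footprint centre at local (55,−80), so its back edge is at about x 66, in front of the pivot at 70.

Request:
step_arm --moves '[[[0, 0, -15, 0], [0, 0, -25, 0], [35, 31, 0, 0], [35, 31, 0, 0], [35, 31, 0, 0], [34, 30, 0, 0], [0, 0, 0, 0], [0, 0, 0, 0]]]'

```text
clock: 7.65
tool_pos: [0.607, -0.0823, 0.1958]
orientation: [-0.001, 0.993, -0.117, -0.001]
wrist_force: [0.2, 0.6, 1.6]
gripper_width: -0.0
```

```bash
python3 - <<'E'
from h import *
loc()
a=snap('top','pics/t2.png')[145:290,235:410]
b=snap('side','pics/s2.png')[165:315,205:375]
f=lambda i:cv2.convertScaleAbs(cv2.resize(i,None,fx=4,fy=4,interpolation=cv2.INTER_CUBIC),alpha=1.6)
cv2.imwrite('pics/t2a.png',f(a));cv2.imwrite('pics/s2a.png',f(b))
E
```

```text
t 7.65 local mm [ 54.1 -79.  195.8] yaw rel 0.05 zax [-0.001  0.001 -1.   ] F [0.24 0.6  1.63] w -3.567482429484981e-05 j [ 0.61  0.33 -0.63  1.59  0.2   1.28 -1.86]
```

View pics/s2a.png

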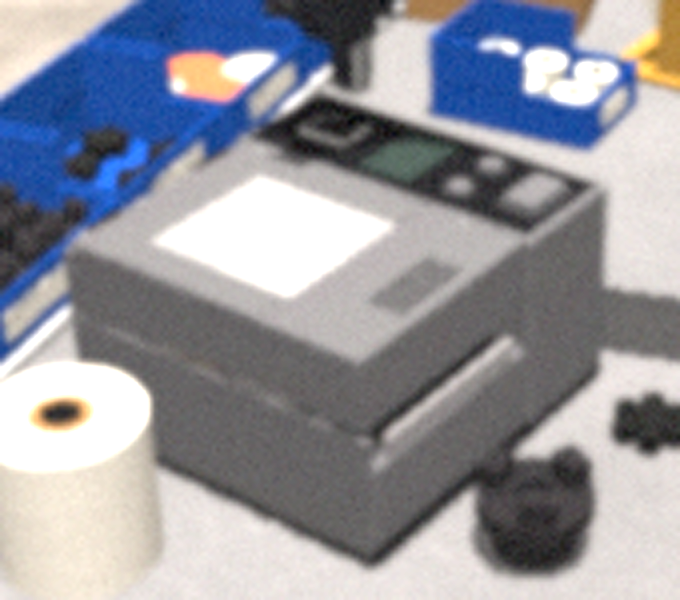

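The side view shows the cover shut and flush with the column top (seam around crop (525,240)), with the fingers above and in front of the rocker. Pressing it now.

Request:
step_arm --moves '[[[0, 0, 8, 0], [0, 0, 8, 0], [0, 0, 6, 0], [0, 0, 2, 0], [0, 0, 1, 0], [0, 0, 1, 0], [0, 0, 1, 0], [0, 0, 1, 0], [0, 0, 1, 0], [0, 0, 0, 0]]]'

```text
clock: 9.0
tool_pos: [0.6071, -0.083, 0.1671]
orientation: [0.0, 0.993, -0.117, -0.0]
wrist_force: [-2.8, 0.5, 3.3]
gripper_width: -0.0001
```

Request:
step_arm --moves '[[[0, 0, 1, 0], [0, 0, 1, 0], [0, 0, 0, 0]]]'

```text
clock: 9.38
tool_pos: [0.6073, -0.083, 0.1651]
orientation: [-0.0, 0.993, -0.117, 0.0]
wrist_force: [-2.4, 0.2, 3.0]
gripper_width: -0.0002
```

Request:
step_arm --moves '[[[0, 0, 1, 0], [0, 0, 1, 0], [0, 0, 0, 0]]]'

```text
clock: 9.75
tool_pos: [0.6074, -0.083, 0.165]
orientation: [0.0, 0.993, -0.117, 0.0]
wrist_force: [-6.5, 0.6, 11.6]
gripper_width: 0.0001
```

```bash
python3 -c "
from h import *
loc()"
```

```text
t 9.75 local mm [ 54.7 -79.6 165. ] yaw rel 0.03 zax [ 0.001 -0.001 -1.   ] F [-6.51  0.61 11.61] w 0.00011937675092942879 j [ 0.6   0.35 -0.63  1.63  0.22  1.23 -1.87]
```

It stopped at tip z 0.154 with the force rising, which is the expected "on" height. A bit firmer, then lift and move over the feed key.

Request:
step_arm --moves '[[[0, 0, 1, 0], [0, 0, 1, 0], [0, 0, 0, 0], [0, 0, -10, 0], [0, 0, -25, 0], [-35, 0, 0, 0], [-37, 0, 0, 0], [-37, 0, 0, 0], [-37, 0, 0, 0], [0, 0, 0, 0], [0, 0, 0, 0]]]'

```text
clock: 11.12
tool_pos: [0.4662, -0.0495, 0.1965]
orientation: [0.0, 0.993, -0.118, 0.001]
wrist_force: [0.7, 0.9, 0.5]
gripper_width: -0.0002
```

```bash
python3 - <<'E'
from h import *
loc()
f=lambda i,k:cv2.convertScaleAbs(cv2.resize(i,(640,280),interpolation=cv2.INTER_CUBIC),alpha=1.6)
o=cv2.imread('pics/s2.png'); s=snap('side','pics/s3.png')
t0=cv2.imread('pics/top0.png'); t=snap('top','pics/t3.png')
A=lambda i:i[180:215,265:345]
B=lambda i:i[170:205,320:400]
f=lambda i:cv2.convertScaleAbs(cv2.resize(i,(400,280),interpolation=cv2.INTER_CUBIC),alpha=1.8)
cv2.imwrite('pics/cmp.png',np.vstack([np.hstack([f(A(o)),f(A(s))]),np.hstack([f(B(t0)),f(B(t))])]))
E
```

```text
t 11.12 local mm [-90.4 -80.  196.5] yaw rel 0.01 zax [ 0.002 -0.001 -1.   ] F [0.67 0.91 0.48] w -0.00019456176428702708 j [ 0.73 -0.02 -0.66  1.93 -0.01  1.23 -1.74]
```

View pics/cmp.png

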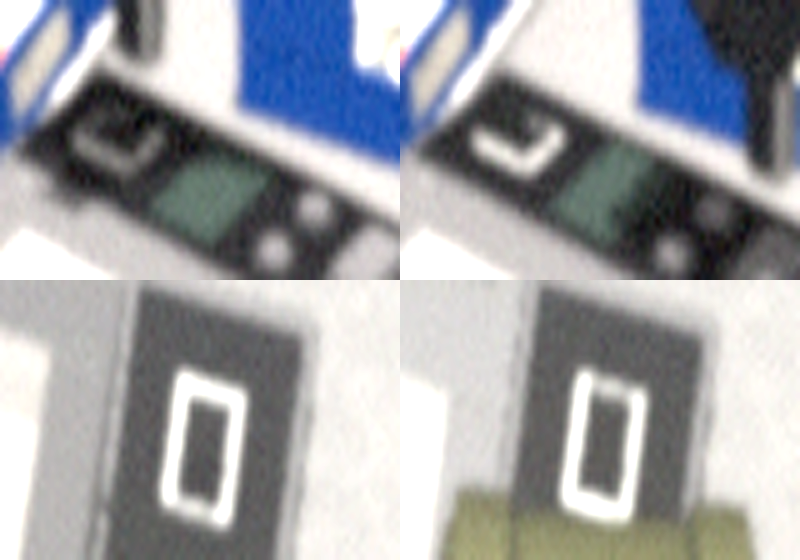

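In the side and top comparison, the far end of the white frame is now partly hidden and the near end is exposed. The rocker has tipped, so it's on. Next I press the feed key: contact at TCP z ≈ 169, fully in at 164.

Request:
step_arm --moves '[[[-1.5, 0, 10, 0], [0, 0, 10, 0], [0, 0, 5, 0], [0, 0, 2, 0], [0, 0, 2, 0], [0, 0, 2, 0], [0, 0, 2, 0], [0, 0, 1, 0], [0, 0, 1, 0], [0, 0, 1, 0], [0, 0, 1, 0], [0, 0, 0, 0]]]'

```text
clock: 12.72
tool_pos: [0.464, -0.0486, 0.1636]
orientation: [0.001, 0.993, -0.117, -0.0]
wrist_force: [-13.6, 1.4, 32.7]
gripper_width: 0.0002
```

```bash
python3 -c "
from h import *
loc()"
```

```text
t 12.72 local mm [-92.8 -79.7 163.6] yaw rel 0.03 zax [-0.001 -0.002 -1.   ] F [-13.63   1.42  32.73] w 0.00020493742498118304 j [ 0.72  0.01 -0.67  1.97  0.01  1.16 -1.76]
```

The key is on its stop (z 163.6, force climbing past the 5 N spring load). I'll ease off slightly, hold, then release and lift clear.

Request:
step_arm --moves '[[[0, 0, -1, 0], [0, 0, 0, 0], [0, 0, 0, 0], [0, 0, 0, 0], [0, 0, 0, 0], [0, 0, 0, 0], [0, 0, 0, 0], [0, 0, 0, 0], [0, 0, 0, 0]]]'

```text
clock: 13.85
tool_pos: [0.4639, -0.0486, 0.1637]
orientation: [0.001, 0.993, -0.117, -0.0]
wrist_force: [-12.4, 3.1, 26.0]
gripper_width: -0.0001
```

Request:
step_arm --moves '[[[0, 0, 0, 0], [0, 0, 0, 0], [0, 0, 0, 0], [0, 0, 0, 0], [0, 0, 0, 0], [0, 0, 0, 0], [0, 0, 0, 0], [0, 0, 0, 0], [0, 0, 0, 0]]]'

```text
clock: 14.98
tool_pos: [0.4639, -0.0486, 0.1637]
orientation: [0.001, 0.993, -0.117, -0.0]
wrist_force: [-11.7, 1.1, 25.8]
gripper_width: -0.0004
```

Request:
step_arm --moves '[[[0, 0, -10, 0], [0, 0, -30, 0], [0, 0, -40, 0], [0, 0, -40, 0], [0, 40, 0, 0], [0, 50, 0, 0], [0, 50, 0, 0], [0, 50, 0, 0], [0, 50, 0, 0], [0, 0, 0, 0], [0, 0, 0, 0]]]'

```text
clock: 16.35
tool_pos: [0.4083, -0.2815, 0.28]
orientation: [-0.0, 0.993, -0.117, 0.0]
wrist_force: [0.3, 0.6, -0.5]
gripper_width: 0.0003
```

```bash
python3 - <<'E'
from h import *
loc()
t=snap('top','pics/t4.png'); s=snap('side','pics/s4.png')
f=lambda i:cv2.convertScaleAbs(cv2.resize(i,(400,330),interpolation=cv2.INTER_CUBIC),alpha=1.5)
cv2.imwrite('pics/fin.png',np.hstack([f(t[145:310,210:410]),f(s[165:325,195:389])]))
for n,a in (('top',t),('side',s)):
    b=cv2.imread(f'pics/{n}0.png'); d=(cv2.absdiff(cv2.GaussianBlur(a,(5,5),0),cv2.GaussianBlur(b,(5,5),0)).max(2)>40).astype(np.uint8)
    print(n,[list(x) for x in cv2.connectedComponentsWithStats(d)[2][1:] if x[4]>25])
E
```

```text
t 16.35 local mm [ -92.5 -319.1  280. ] yaw rel 0.05 zax [ 0.     0.001 -1.   ] F [ 0.3   0.57 -0.54] w 0.00026796662930253024 j [ 0.95 -0.01 -0.39  1.75 -0.    1.4  -1.25]
top [[np.int32(274), np.int32(190), np.int32(54), np.int32(46), np.int32(1154)], [np.int32(342), np.int32(210), np.int32(251), np.int32(208), np.int32(17667)], [np.int32(254), np.int32(213), np.int32(7), np.int32(13), np.int32(46)], [np.int32(251), np.int32(213), np.int32(86), np.int32(50), np.int32(1021)], [np.int32(588), np.int32(244), np.int32(13), np.int32(26), np.int32(175)], [np.int32(504), np.int32(274), np.int32(10), np.int32(13), np.int32(69)], [np.int32(531), np.int32(323), np.int32(92), np.int32(68), np.int32(3062)], [np.int32(374), np.int32(387), np.int32(70), np.int32(73), np.int32(2315)], [np.int32(617), np.int32(389), np.int32(23), np.int32(24), np.int32(419)], [np.int32(402), np.int32(394), np.int32(125), np.int32(86), np.int32(5785)], [np.int32(324), np.int32(474), np.int32(13), np.int32(6), np.int32(51)]]
side [[np.int32(372), np.int32(0), np.int32(109), np.int32(144), np.int32(4428)], [np.int32(
[... 998 characters left out ...]
np.int32(6), np.int32(52)], [np.int32(270), np.int32(195), np.int32(55), np.int32(18), np.int32(398)], [np.int32(499), np.int32(202), np.int32(13), np.int32(55), np.int32(264)], [np.int32(527), np.int32(202), np.int32(11), np.int32(35), np.int32(223)], [np.int32(356), np.int32(205), np.int32(124), np.int32(92), np.int32(2471)], [np.int32(226), np.int32(209), np.int32(106), np.int32(42), np.int32(1880)], [np.int32(562), np.int32(212), np.int32(13), np.int32(11), np.int32(73)], [np.int32(587), np.int32(214), np.int32(5), np.int32(29), np.int32(67)], [np.int32(244), np.int32(239), np.int32(46), np.int32(27), np.int32(573)], [np.int32(565), np.int32(270), np.int32(9), np.int32(8), np.int32(46)]]
```

View pics/fin.png

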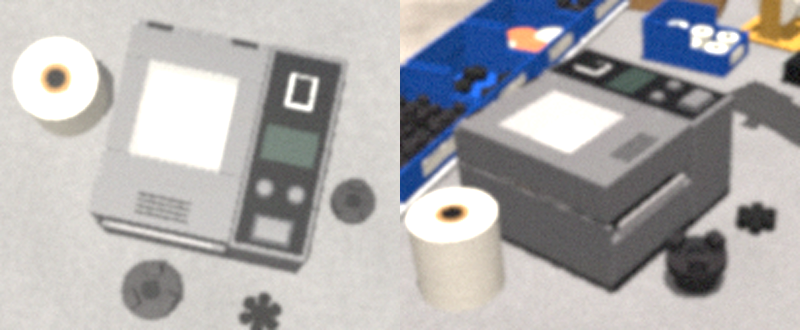

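The final picture shows the cover flush, the rocker still tipped, the feed key back out, and the hubs, star and roll where they were. The robot is clear, so I'm handing in.

```bash
python3 -c "
from h import *
print(workorder.sign_off())"
```

```text
the job is handed in; nothing more can be done
None
```

The job is done and handed in at about 16.5 s on the robot's clock; hand-in gives no verdict. All three steps were done in the order asked, using only closed fingertips.

- **Cover:** I pushed it from about 0.51 rad down to its stop. The fingertips stopped at z ≈ 150 mm with the force rising to 31 N, and later pictures show it flush with the column.
- **Rocker:** I pressed the raised near end to its stop at z ≈ 154 mm, the stated "on" height. The pictures show the far end raised, before and after the feed key press.
- **Feed key:** I pressed it to its stop (fingertips at about 152.7 mm, expected 153), held it for about 2.3 s or a little more, and let it go. It looks released in the last picture.

**Last checks:** The wrist force was near zero with the arm well clear of the printer. The hubs, star and roll near the printer look unmoved in the last picture. The bin, scanner and core I checked only by comparing images. The changes there fit the cover, arm and shadow moving, except one small unexplained change near the scanner in the top view, which the arm never approached. The round keys were never under the fingertips, but I can't read their joints directly.

**Disagreements:** Matching one cover corner between the two cameras left a 7 mm gap. The other corner matched, and both gave the same angle. My push on the cover briefly read only about 1 N, below the stated 2 to 6 N, before it reached the stop.

I viewed 8 of the 10 pictures.

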